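# Empty the tilting bead pot into the sorting tray

### The arm

A 7-joint arm with a two-finger parallel gripper is mounted at the origin on the work surface. World frame = base frame: x ahead of the robot, y to its left, z up, the work surface at z = 0. Lengths are in m, angles in rad, forces in N, time in s.
With the tool pointing down it reaches from about 0.425 to 0.875 m from the base axis. Payload 8.4 kg.
Tool frame: the origin (TCP) lies at the very end of the fingers, on their centre line; the grasp point (between the pads) lies 19 mm behind it; z points along the fingers, y is the direction in which the jaws open and shut (so a half turn about z gives the same grasp; the last joint's range is limited). The gripper opens to 85 mm and grips with 20 to 120 N. Pads are 22 mm wide; open, the fingers measure 114 mm over their backs; the gripper's body (76 mm by 85 mm) begins 54 mm behind the grasp point. The pads swing forward as they close: fully open they stand 13 mm farther back than shut.
Start: joints at [-1.426, 0.333, 0.04, 1.465, -0.013, 1.343, -0.059], TCP at [0.157, 0.631, 0.231] pointing down, gripper open.
Joint ranges: [-2.58, 2.58], [-0.38, 2.09], [-1.3, 1.39], [0.25, 2.4], [-1.5, 4.64], [0.08, 2.09], [-2.65, 2.65]. Speed limits (rad/s): [2.22, 2.22, 2.79, 2.79, 3.14, 3.14, 3.14].

### API

Orientations are given as a 3x3 rotation matrix whose columns are the frame's x, y, z axes.
In Python, from plant import get_obs, read_camera, job_done gives the robot as it stands.
- The arm moves only by the tool apply_moves, never from a script. Its argument "motion" is a list of rows, each a list of 6 numbers: the shift along the tool's x, y, z as a fraction of full scale, then the turn, a rotation vector about the tool's x, y, z as a fraction of full scale. In form: [[tx, ty, tz, rx, ry, rz], ...]. A call has 1 to 10 rows; each row is the pose to reach, as a shift and turn from the pose commanded when the call began, along the tool's axes at that moment; what a row does not reach only later rows make up. Full scale, the value 1, is 500 mm for a shift and 90 degrees for a turn. A row lasts 1/12 s, in which the tool goes at most 41.7 mm and 7.16 degrees, less where a joint would pass 70% of its speed; a pose out of reach is approached as far as the arm can. A call with a number of a shift or a turn outside -1 to 1 is refused whole. A call with a gripper value outside its range is refused whole. "claw" is the finger opening in mm, from 0 to 85.4, set as the call begins (left out, the last holds). The fingers move at their own pace and stop on an object; "newtons" is the grip in N (left out, the last holds). Time passes only in rows, so rows that repeat a pose let the fingers close. It gives the time, the measured TCP pose, the force and the opening at its end, in the units of the state.
- get_obs(): the state, without advancing time (a new reading comes with each control period).
- read_camera(name): name is "scene" or "top" or "wrist"; returns a dict with "pixels" (420x560x3 uint8, blue, green, red), "K" (3x3 intrinsics, pixels), "k1" (the pictures are not rectified: a ray, as slopes to the right and down, at radius r is drawn at 1 + k1 r^2 times it, then the intrinsics apply), "R" (3x3) and "t" (3): a world point X has camera coordinates R X + t. Camera axes: x right, y down, z forward; pixel columns grow to the right and rows downward; lengths in m; the calibration is good to about 2 mm. A picture is of the moment at which its call begins. There is no depth.
- job_done(): hands the job in, once; it reports no verdict.
The state is a dict: "time_s": time; "qpos": joint angles; "qvel": joint speeds; "effort": joint torques, N m; "tcp_pos": TCP position; "tool_rot": TCP orientation; "ft_force": force on the tool from outside, world axes, zero at the start; "moment": the same for the moment, N m; "width": opening from 0.0 (shut) to 1.0 (fully open).
Only numpy, scipy, OpenCV 4.12 (cv2) and the standard library are available. Lean on these libraries where they do the work, as an engineer would, in place of code of your own. Each camera call takes 0.05 s, during which the arm holds its last target. There are 200 camera calls.

### The job

Push the wooden sorting tray up flush against the front of the tilting stand so that no gap is left, then use the handle to tip the steel pot right over until all five beads have dropped into the tray, and bring the pot back fully upright. Leave the tray flush with the beads in it, and do not disturb the other things on the bench.

Things in the scene. Friction and masses are not known exactly. Their poses are not given: they have to be found in the camera images.
- stand: Grey steel tilting stand, fixed. Origin on the bench right below the hinge, midway between its cheeks (outer faces x = +/-64 mm). Local x along the hinge towards the handle, +y the way the pot pours (to the tray), z up. Base 150 mm wide, y from -125 to -25 mm; its upright front face, 36 mm high, is at y = -25 mm; the hinge, 125 mm up, overhangs it by 25 mm.
- stand_face (a point): Centre of the foot of the stand's front face, at bench level; axes as the stand. The tray is flush when its near wall touches this face.
- hinge (a point): Point on the pot's hinge axis midway between the cheeks, 125 mm above the bench; axes as the stand. The axis runs along the stand's x.
- pot (a joint): Tilt of the pot about the hinge, rad: 0 = upright, grows as the pot tips forward (towards stand +y), stop at 2.3 (mouth pointing down and forward). Stiff friction hinge: the pot stays where it is left; about 0.35 N m plus the pot's weight (0.2 N m) to lift.
- pot_mouth (a point): Centre of the pot's mouth. Open steel pot, 85 mm deep, outer diameter 96 mm at the rim and 78 mm at the bottom, wall 4 mm. The hinge axis runs along the pot's front rim, 53 mm from this point. Axes turn with the pot, as the stand's when upright.
- handle (a point): Grip point of the handle: round wooden bar 12 mm thick along the hinge direction, from 86 to 155 mm along stand x (this point at 122), on a 10 mm crank arm at 81 mm, 100 mm from the hinge axis. Pot upright: 91 mm behind (stand -y) and 41 mm above the axis, 166 mm over the bench; at 2.3 rad tilt it has swung over the top to 91 mm in front, 41 mm above.
- tray: Loose open wooden sorting tray, about 0.45 kg; outside 170 mm (its x) by 150 mm (its y) by 30 mm high, walls and floor 6 mm. Origin at the centre of its underside. Its near wall (local y = -75 mm) faces the stand; its far wall is at local y = +75 mm.
- tray_left (a point): Point at the foot of the tray's near wall's outer face, at tray x = -70 mm, y = -75 mm.
- tray_right (a point): Point at the foot of the tray's near wall's outer face, at tray x = +70 mm, y = -75 mm.
- bead1_mid (a point): Middle of a chunky white barrel bead, 21 mm across and 18 mm long, 12 g; one of five that start in the pot.
- bead2_mid (a point): Middle of a chunky white barrel bead, 21 mm across and 18 mm long, 12 g; one of five that start in the pot.
- bead3_mid (a point): Middle of a chunky white barrel bead, 21 mm across and 18 mm long, 12 g; one of five that start in the pot.
- bead4_mid (a point): Middle of a chunky white barrel bead, 21 mm across and 18 mm long, 12 g; one of five that start in the pot.
- bead5_mid (a point): Middle of a chunky white barrel bead, 21 mm across and 18 mm long, 12 g; one of five that start in the pot.
- spool: Bystander: spool of white cord with black flanges, 90 mm across, 70 mm high, standing. Origin at centre of underside.
- glue_pen: Bystander: white and red glue pen lying flat, 112 mm long (nozzle to +x), 16 mm thick. Origin under the middle of its 84 mm barrel.
- jar: Bystander: small closed glass jar, 44 mm across, 55 mm high. Origin at centre of underside.
- awl: Bystander: awl lying along its x, 140 mm long.
- bowl: Bystander: white bowl, 100 mm across, 40 mm high. Origin at centre of underside.
- mug: Bystander: blue mug, 76 mm across, 85 mm high. Origin at centre of underside.
Things that resemble listed ones, but are neither listed nor needed, are in the scene too. There is more than one size of the tray; the job needs the largest.

How it is judged:
By the outcome, as a careful person would: the job done as asked, in the order asked, and still so for the second after the job is handed in, with the robot touching nothing.
It also fails if it takes over 64 s, if anything falls off the work surface, if the arm or the gripper's body presses on something with over 40 N, if the wrist force passes 120 N, or if a joint passes its speed limit or range.

## Working session

There is one attempt and no reset: what is moved stays moved. The work goes in short steps, Python scripts to look and compute and a tool call to move; the robot and the scene stay as the last step left them, time stands still between calls to the robot, and variables do not carry over. Pictures are saved under pics/ and viewed, about 8 in all and at most 12, crops included, and the job is handed in when it is done.

Besides the shell and the picture viewer there is one more tool, called after "Call:" as a command line: name --pt "numbers of a row" for each row, then --argument value for the rest. apply_moves: Moves the arm, as the interface text tells. Its arguments: {"type":"object","properties":{"motion":{"type":"array","items":{"type":"array","items":{"type":"number","minimum":-1,"maximum":1}}},"claw":{"type":"number"},"newtons":{"type":"number"}},"required":["motion"]}

```bash
mkdir -p pics; ls
cat > h.py <<'E'
import numpy as np, cv2
from plant import get_obs, read_camera, job_done
def cam(n,save=None):
    c=read_camera(n)
    if save: cv2.imwrite('pics/'+save,c['pixels'])
    return c
def dist(c): return np.array([c['k1'],0,0,0.])
def ray(c,px):
    p=cv2.undistortPoints(np.array(px,float).reshape(-1,1,2),np.array(c['K']),dist(c)).reshape(-1,2)
    R=np.array(c['R']);t=np.array(c['t'])
    return -R.T@t,(R.T@np.c_[p,np.ones(len(p))].T).T
def plane(c,px,z):
    o,d=ray(c,px); return o+d*((z-o[2])/d[:,2])[:,None]
def proj(c,X):
    r=cv2.Rodrigues(np.array(c['R']))[0]
    return cv2.projectPoints(np.array(X,float).reshape(-1,3),r,np.array(c['t']),np.array(c['K']),dist(c))[0].reshape(-1,2)
E
python3 - <<'E'
from h import *
np.set_printoptions(precision=4,suppress=True)
import pickle
D={}
for n in('scene','top'):
    D[n]=cam(n,n+'0.png'); c=D[n]; print(n,c['K'],c['k1'],-np.array(c['R']).T@c['t'],c['R'])
pickle.dump(D,open('d0.pkl','wb'))
print(get_obs())
E
```

```text
pics
scene [[419.8835   0.     284.0226]
 [  0.     419.8835 208.3175]
 [  0.       0.       1.    ]] -0.06330053910588493 [ 1.0922 -0.2808  0.9908] [[ 0.4068  0.9135  0.0015]
 [ 0.7529 -0.3343 -0.5669]
 [-0.5174  0.2317 -0.8238]]
top [[496.8418   0.     270.9183]
 [  0.     496.8418 205.8155]
 [  0.       0.       1.    ]] -0.06458103300345822 [ 0.4257 -0.0271  1.6146] [[-0.0035 -1.      0.0075]
 [-0.9967  0.0029 -0.0806]
 [ 0.0806 -0.0077 -0.9967]]
{'time_s': 0.1, 'qpos': array([-1.4262,  0.3339,  0.0399,  1.4661, -0.0134,  1.3433, -0.0585]), 'qvel': array([ 0.0002, -0.0011,  0.0014, -0.0026,  0.0001, -0.0009,  0.001 ]), 'effort': array([  0.0044, -66.0022,   1.3705, -40.6479,   0.0169,   0.0089,
         0.    ]), 'tcp_pos': array([0.1568, 0.6304, 0.2305]), 'tool_rot': array([[-0.9704,  0.2414, -0.0003],
       [ 0.2414,  0.9704, -0.0015],
       [-0.0001, -0.0015, -1.    ]]), 'ft_force': array([-0.8808,  0.4431, -0.8777]), 'moment': array([-0.0005,  0.0397, -0.0537]), 'width': 0.9960197126688587}
```

View pics/top0.png

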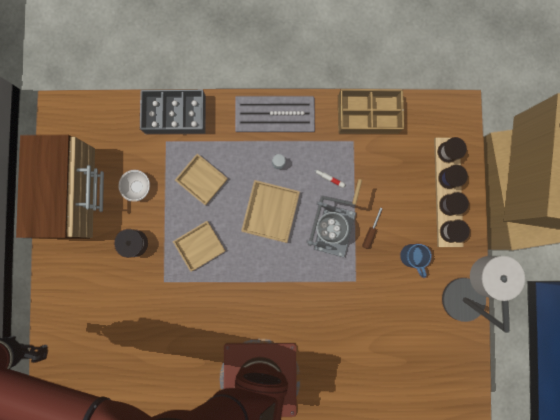

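View pics/scene0.png

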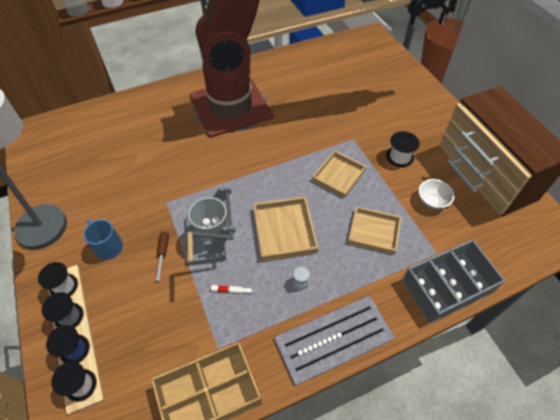

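Top view: large tray at about (272,212), stand and pot at (333,230), handle bar at about (358,193). The two small trays are decoys. I'll enlarge the stand and tray region for a closer look.

Run:
```python
from h import *; import pickle
D=pickle.load(open('d0.pkl','rb'))
a=cv2.resize(D['top']['pixels'][160:280,230:390],None,fx=5,fy=5,interpolation=cv2.INTER_CUBIC)
b=cv2.resize(D['scene']['pixels'][175:305,150:330],None,fx=4.4,fy=4.4,interpolation=cv2.INTER_CUBIC)
cv2.imwrite('pics/a.png',a);cv2.imwrite('pics/b.png',b)
# tray mask
for n,roi in(('top',(235,175,308,250)),('scene',(245,190,325,265))):
    c=D[n];hsv=cv2.cvtColor(c['pixels'],cv2.COLOR_BGR2HSV)
    m=cv2.inRange(hsv,(8,70,60),(30,255,255));k=np.zeros_like(m);x0,y0,x1,y1=roi;k[y0:y1,x0:x1]=m[y0:y1,x0:x1]
    cs=max(cv2.findContours(k,0,1)[0],key=cv2.contourArea)
    h=cv2.convexHull(cs); q=cv2.approxPolyDP(h,4,True).reshape(-1,2)
    P=plane(c,q,0.03);print(n,q.tolist(),P.round(4).tolist())
    print(cv2.minAreaRect(plane(c,h.reshape(-1,2),.03)[:,:2].astype(np.float32)*1000))
```

```text
top [[255, 181], [298, 192], [286, 242], [242, 230]] [[0.634, 0.0114, 0.03], [0.598, -0.1265, 0.03], [0.4381, -0.0871, 0.03], [0.4768, 0.053, 0.03]]
((536.9848022460938, -37.24700927734375), (150.32814025878906, 168.9046630859375), 75.5904769897461)
scene [[305, 197], [316, 252], [262, 260], [254, 204]] [[0.4774, 0.0596, 0.03], [0.6482, 0.0093, 0.03], [0.6128, -0.1276, 0.03], [0.4413, -0.0814, 0.03]]
((544.0628662109375, -34.676597595214844), (151.53561401367188, 182.9770050048828), 75.85612487792969)
```

View pics/a.png

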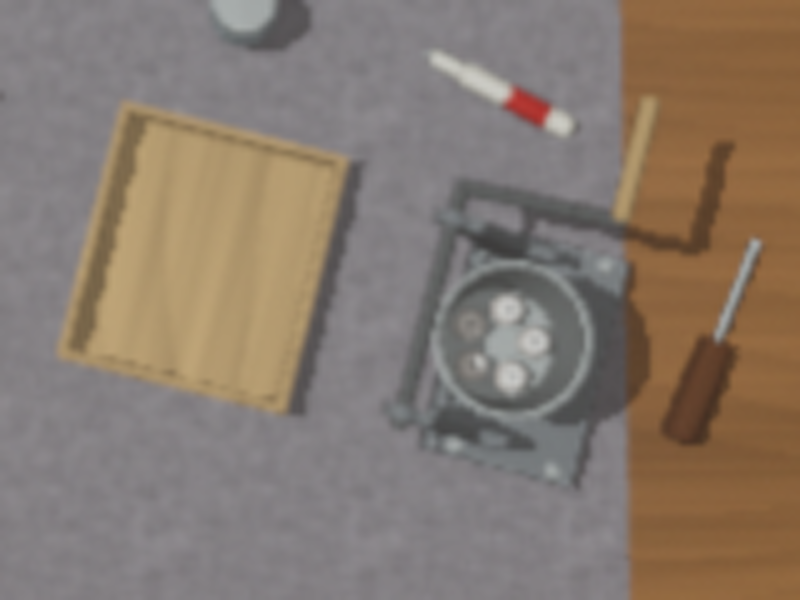

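View pics/b.png

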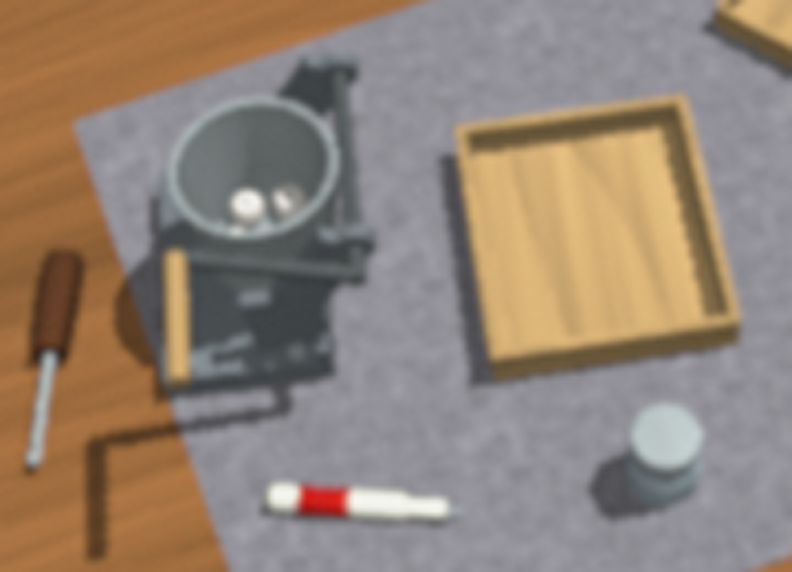

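```bash
cat > m.py <<'E'
from h import *
def tri(c1,p1,c2,p2):
    o1,d1=ray(c1,p1);o2,d2=ray(c2,p2);out=[]
    for a,b in zip(d1,d2):
        s=np.linalg.lstsq(np.c_[a,-b],o2-o1,rcond=None)[0]; A=o1+s[0]*a;B=o2+s[1]*b
        out.append(np.r_[(A+B)/2,np.linalg.norm(A-B)])
    return np.array(out)
E
python3 - <<'E'
from m import *; import pickle
np.set_printoptions(precision=4,suppress=True)
D=pickle.load(open('d0.pkl','rb'));T,S=D['top'],D['scene']
ft=lambda p:(np.array(p,float)+.5)/5-.5+[230,160]
fs=lambda p:(np.array(p,float)+.5)/4.4-.5+[150,175]
# handle ends: far end (x155), crank end (x86)
H=tri(T,ft([[650,97],[623,220]]),S,fs([[178,378],[176,253]]));print('handle',H, np.linalg.norm(H[0,:3]-H[1,:3]))
print(plane(T,ft([[650,97],[623,220]]),.166),plane(S,fs([[178,378],[176,253]]),.166))
# hinge crank corner and far boss
G=tri(T,ft([[460,187],[398,412]]),S,fs([[360,268],[345,68]]));print('hinge',G)
print(plane(T,ft([[460,187],[398,412]]),.125), plane(S,fs([[360,268],[345,68]]),.125))
# pot rim centre
print('rim',tri(T,ft([[513,340]]),S,fs([[253,167]])))
print('rimpts',plane(T,ft([[513,262],[513,418],[433,340],[593,340]]),.125))
# base back corners z .036/.0?
print('base',plane(T,ft([[630,262],[575,490],[420,450]]),.02))
E
```

```text
handle [[ 0.6209 -0.2968  0.1727  0.0042]
 [ 0.549  -0.2782  0.1714  0.0077]] 0.07429267578263889
[[ 0.6214 -0.3002  0.166 ]
 [ 0.5486 -0.2829  0.166 ]] [[ 0.6178 -0.2949  0.166 ]
 [ 0.5467 -0.2745  0.166 ]]
hinge [[ 0.5726 -0.1882  0.1315  0.0058]
 [ 0.4381 -0.1496  0.1273  0.0066]]
[[ 0.5724 -0.1917  0.125 ]
 [ 0.4371 -0.153   0.125 ]] [[ 0.5696 -0.1848  0.125 ]
 [ 0.4375 -0.1462  0.125 ]]
rim [[ 0.4807 -0.22    0.1238  0.0055]]
rimpts [[ 0.5269 -0.2232  0.125 ]
 [ 0.4332 -0.222   0.125 ]
 [ 0.4801 -0.1744  0.125 ]
 [ 0.4798 -0.2708  0.125 ]]
base [[ 0.5338 -0.3127  0.02  ]
 [ 0.3875 -0.275   0.02  ]
 [ 0.4136 -0.1757  0.02  ]]
```

Cameras agree to about 6 mm. Estimates:
- Stand yaw is about -15° and the hinge is at about (0.494, -0.169).
- Handle is at local (118, -92), where (122, -91) is expected.
- Tray yaw is about -14°, with a gap of about 91 mm to the face.

Next I'll move the arm to beyond the tray's far wall.

Call:
apply_moves --pt "-0.53 -0.453 0 0 0 0.5" --pt "-0.53 -0.453 0 0 0 0.5" --pt "-0.53 -0.453 0 0 0 0.5" --pt "-0.53 -0.453 0 0 0 0.5" --pt "-0.53 -0.453 0 0 0 0.5" --pt "-0.53 -0.453 0 0 0 0.5" --pt "-0.53 -0.453 0 0 0 0.5" --pt "-0.53 -0.453 0 0 0 0.5" --pt "-0.53 -0.453 0 0 0 0.5" --pt "-0.53 -0.453 0 0 0 0.5" --claw 85

```text
time_s: 0.93
tcp_pos: [0.3623, 0.3427, 0.2315]
tool_rot: [[-0.509, 0.861, 0.0], [0.861, 0.509, -0.0], [-0.001, 0.0, -1.0]]
ft_force: [-1.1, -0.2, -0.3]
width: 0.996
```

```bash
cat > go.py <<'E'
import sys
from h import *
from scipy.spatial.transform import Rotation as Ro
# go.py x y z yaw(deg of tool y axis, tool down): shift/turn in move units
o=get_obs();R=np.array(o['tool_rot']);p=np.array(o['tcp_pos'])
x,y,z,a=map(float,sys.argv[1:]);a=np.radians(a)
Y=np.array([np.cos(a),np.sin(a),0]);Z=np.array([0,0,-1.]);W=np.c_[np.cross(Y,Z),Y,Z]
print('t',o['time_s'],'p',p.round(4),'F',o['ft_force'].round(1),'yaw',np.degrees(np.arctan2(R[1,1],R[0,1])).round(2),'q',o['qpos'].round(2))
print('move',(R.T@(np.array([x,y,z])-p)/.5).round(4),(Ro.from_matrix(R.T@W).as_rotvec()/(np.pi/2)).round(4))
E
python3 go.py .563 .063 .20 -15
```

```text
t 0.9333 p [0.3623 0.3427 0.2315] F [-1.1 -0.2 -0.3] yaw 30.62 q [-1.16  0.01  0.32  1.84 -0.    1.29 -0.31]
move [-0.6858  0.0604  0.0633] [3.000e-04 3.000e-04 5.069e-01]
```

Call:
apply_moves --pt "-0.686 0.06 0.063 0 0 0.507" --pt "-0.686 0.06 0.063 0 0 0.507" --pt "-0.686 0.06 0.063 0 0 0.507" --pt "-0.686 0.06 0.063 0 0 0.507" --pt "-0.686 0.06 0.063 0 0 0.507" --pt "-0.686 0.06 0.063 0 0 0.507" --pt "-0.686 0.06 0.063 0 0 0.507" --pt "-0.686 0.06 0.063 0 0 0.507" --pt "-0.686 0.06 0.063 0 0 0.507" --pt "-0.686 0.06 0.063 0 0 0.507"

```text
time_s: 1.77
tcp_pos: [0.5632, 0.0649, 0.1991]
tool_rot: [[0.257, 0.966, -0.0], [0.966, -0.257, -0.002], [-0.002, 0.0, -1.0]]
ft_force: [-0.5, -0.6, 0.0]
width: 0.996
```

```bash
python3 go.py .563 .063 .012 -15; python3 -c "
from h import *
c=cam('wrist','w1.png')"
```

```text
t 1.7667 p [0.5632 0.0649 0.1991] F [-0.5 -0.6  0. ] yaw -14.9 q [-0.76  0.21  0.66  1.74 -0.13  1.24 -0.34]
move [-0.0029  0.0005  0.3743] [0.0002 0.0015 0.0011]
```

View pics/w1.png

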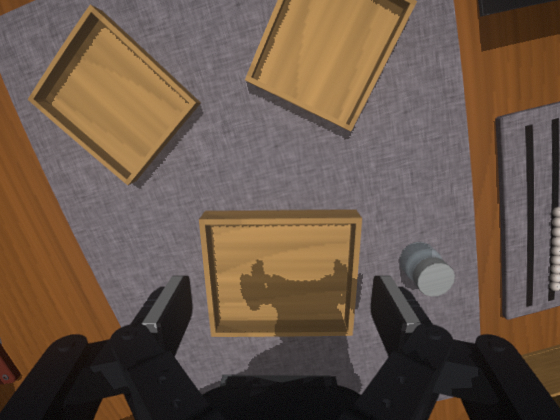

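Run:
```python
from h import *
c=cam('wrist'); np.set_printoptions(precision=4,suppress=True)
print(plane(c,[[200,213],[361,210],[212,338],[354,335]],.03)); print(proj(c,[.563,.063,.012]))
```

```text
[[ 0.4756  0.0682  0.03  ]
 [ 0.6373  0.029   0.03  ]
 [ 0.4355 -0.0858  0.03  ]
 [ 0.6021 -0.1251  0.03  ]]
[[282.8656 192.3042]]
```

Call:
apply_moves --pt "0.03 0 0 0 0 0" --pt "0.03 0 0.08 0 0 0" --pt "0.03 0 0.16 0 0 0" --pt "0.03 0 0.24 0 0 0" --pt "0.03 0 0.3 0 0 0" --pt "0.03 0 0.35 0 0 0" --pt "0.03 0 0.374 0 0 0" --pt "0.03 0 0.374 0 0 0"

```text
time_s: 2.53
tcp_pos: [0.5635, 0.0852, 0.0103]
tool_rot: [[0.249, 0.968, -0.005], [0.968, -0.249, -0.001], [-0.002, -0.004, -1.0]]
ft_force: [-1.3, -0.5, 0.9]
width: 0.995
```

```bash
python3 go.py .563 .063 .012 -15
python3 - <<'E'
from h import *
c=cam('top')
cv2.imwrite('pics/a2.png',cv2.resize(c['pixels'][150:280,210:370],None,fx=4,fy=4,interpolation=cv2.INTER_CUBIC))
E
```

```text
t 2.5333 p [0.5635 0.0852 0.0103] F [-1.3 -0.5  0.9] yaw -14.44 q [-0.7   0.44  0.57  1.9  -0.3   0.89 -0.23]
move [-0.0432  0.0101 -0.0034] [-0.0027  0.0011  0.0062]
```

View pics/a2.png

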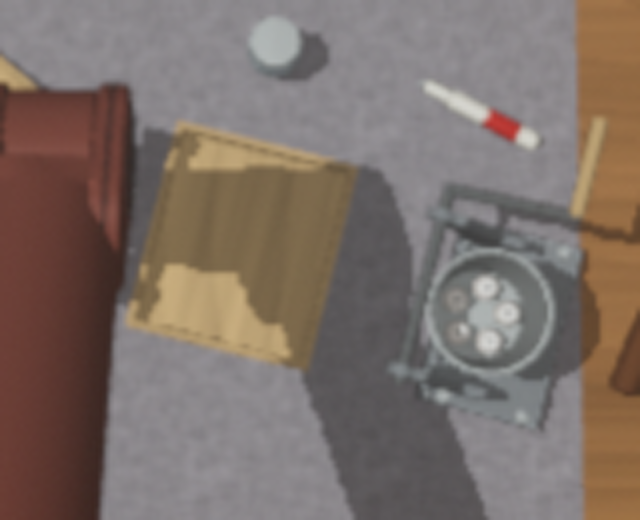

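Call:
apply_moves --pt "-0.02 0 0 0 0 0.006" --pt "-0.04 0 0 0 0 0.006" --pt "-0.055 0 0 0 0 0.006" --pt "-0.07 0 0 0 0 0.006" --pt "-0.085 0 0 0 0 0.006" --pt "-0.1 0 0 0 0 0.006" --pt "-0.115 0 0 0 0 0.006" --pt "-0.13 0 0 0 0 0.006" --pt "-0.145 0 0 0 0 0.006" --pt "-0.16 0 0 0 0 0.006"

```text
time_s: 3.42
tcp_pos: [0.5454, 0.0051, 0.0129]
tool_rot: [[0.261, 0.965, 0.0], [0.965, -0.261, 0.0], [0.0, 0.0, -1.0]]
ft_force: [1.4, 4.5, 3.7]
width: 0.993
```

Call:
apply_moves --pt "-0.01 0 0 0 0 0" --pt "-0.02 0 0 0 0 0" --pt "-0.03 0 0 0 0 0" --pt "-0.04 0 0 0 0 0" --pt "-0.05 0 0 0 0 0" --pt "-0.06 0 0 0 0 0" --pt "-0.06 0 0 0 0 0"

```text
time_s: 4.0
tcp_pos: [0.5371, -0.0249, 0.0127]
tool_rot: [[0.262, 0.965, -0.001], [0.965, -0.262, -0.001], [-0.001, -0.0, -1.0]]
ft_force: [1.0, 0.7, -0.1]
width: 0.995
```

```bash
python3 go.py .5294 -.0374 .012 -15;  python3 - <<'E'
from h import *
for n in('top','scene'):
    c=cam(n,n+'3.png')
a=cv2.imread('pics/top3.png')[160:280,230:390];b=cv2.imread('pics/scene3.png')[165:295,160:320]
cv2.imwrite('pics/a3.png',np.vstack([cv2.resize(a,(400,300)),cv2.resize(b,(400,300))]) if 0 else np.hstack([cv2.resize(a,(400,300),interpolation=2),cv2.resize(b,(400,325),interpolation=2)[:300]]))
E
```

```text
t 4.0 p [ 0.5371 -0.0249  0.0127] F [ 1.   0.7 -0.1] yaw -15.21 q [-0.56  0.38  0.62  1.98 -0.29  0.86 -0.05]
move [-0.0282 -0.0084  0.0014] [-0.0002  0.0006 -0.0024]
```

View pics/a3.png

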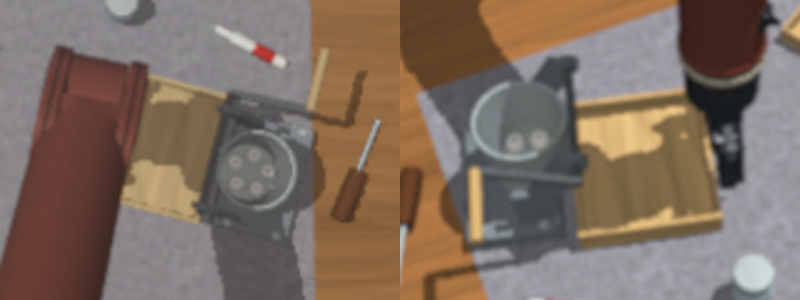

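Tray is now close to the face, with its near edge under the hinge rod. I'll advance gently and watch the force.

Call:
apply_moves --pt "-0.004 0 0 0 0 0" --pt "-0.008 0 0 0 0 0" --pt "-0.012 0 0 0 0 0" --pt "-0.016 0 0 0 0 0" --pt "-0.016 0 0 0 0 0"

```text
time_s: 4.52
tcp_pos: [0.5353, -0.0316, 0.0127]
tool_rot: [[0.262, 0.965, -0.0], [0.965, -0.262, -0.0], [-0.0, -0.0, -1.0]]
ft_force: [1.0, 1.0, 0.1]
width: 0.994
```

Call:
apply_moves --pt "-0.003 0 0 0 0 0" --pt "-0.006 0 0 0 0 0" --pt "-0.006 0 0 0 0 0"

```text
time_s: 4.77
tcp_pos: [0.5347, -0.0343, 0.0128]
tool_rot: [[0.261, 0.965, -0.0], [0.965, -0.261, -0.0], [-0.0, 0.0, -1.0]]
ft_force: [0.6, 0.6, 0.4]
width: 0.994
```

Call:
apply_moves --pt "-0.003 0 0 0 0 0" --pt "-0.006 0 0 0 0 0" --pt "-0.006 0 0 0 0 0"

```text
time_s: 5.02
tcp_pos: [0.534, -0.0372, 0.0129]
tool_rot: [[0.261, 0.965, 0.0], [0.965, -0.261, -0.0], [-0.0, 0.0, -1.0]]
ft_force: [0.3, 1.3, -0.8]
width: 0.997
```

Call:
apply_moves --pt "-0.003 0 0 0 0 0" --pt "-0.006 0 0 0 0 0" --pt "-0.006 0 0 0 0 0"

```text
time_s: 5.27
tcp_pos: [0.5337, -0.0395, 0.013]
tool_rot: [[0.261, 0.965, 0.001], [0.965, -0.261, 0.001], [0.001, 0.001, -1.0]]
ft_force: [1.8, 3.2, -1.9]
width: 0.996
```

Call:
apply_moves --pt "-0.003 0 0 0 0 0" --pt "-0.006 0 0 0 0 0" --pt "-0.006 0 0 0 0 0"

```text
time_s: 5.52
tcp_pos: [0.5337, -0.0399, 0.0132]
tool_rot: [[0.26, 0.966, 0.002], [0.966, -0.26, 0.003], [0.004, 0.001, -1.0]]
ft_force: [4.7, 11.2, -1.3]
width: 0.994
```

Call:
apply_moves --pt "-0.003 0 0 0 0 0" --pt "-0.006 0 0 0 0 0" --pt "-0.006 0 0 0 0 0"

```text
time_s: 5.77
tcp_pos: [0.5337, -0.0401, 0.0134]
tool_rot: [[0.258, 0.966, 0.003], [0.966, -0.258, 0.006], [0.006, 0.001, -1.0]]
ft_force: [6.2, 19.4, -2.1]
width: 0.992
```

Firm contact: force rises to 20 N at local y 0.1345, where 0.136 was predicted. I'll back off, close the fingers and push once at the centre so the tray can square itself to the face.

Call:
apply_moves --pt "0.02 0 0 0 0 0" --pt "0.04 0 0 0 0 0" --pt "0.04 0 0 0 0 0" --pt "0.04 0.0 0 0 0 0" --pt "0.04 0.0 0 0 0 0" --pt "0.04 0.0 0 0 0 0" --pt "0.04 0.0 0 0 0 0" --pt "0.04 0.0 0 0 0 0" --pt "0.04 0.0 0 0 0 0" --pt "0.04 0.0 0 0 0 0" --claw 0 --newtons 30

```text
time_s: 6.6
tcp_pos: [0.5369, -0.0265, 0.0128]
tool_rot: [[0.261, 0.965, -0.0], [0.965, -0.261, -0.0], [-0.0, 0.0, -1.0]]
ft_force: [-0.6, -0.3, 0.5]
width: -0.002
```

```bash
python3 go.py .5337 -.0395 .012 -15;  python3 - <<'E'
from h import *
c=cam('wrist','w4.png')
E
```

```text
t 6.6 p [ 0.5369 -0.0265  0.0128] F [-0.6 -0.3  0.5] yaw -15.15 q [-0.56  0.38  0.62  1.98 -0.29  0.86 -0.05]
move [-0.0268  0.0007  0.0017] [ 0.      0.0001 -0.0017]
```

View pics/w4.png

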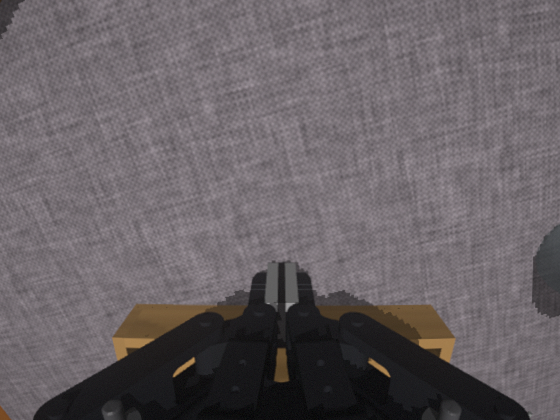

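The wrist view shows the shut fingers (col 282) centred on the tray's far wall, whose foot spans cols 138–432. Pushing at the centre.

Call:
apply_moves --pt "-0.01 0 0 0 0 0" --pt "-0.02 0 0 0 0 0" --pt "-0.025 0 0 0 0 0" --pt "-0.028 0 0 0 0 0" --pt "-0.031 0 0 0 0 0" --pt "-0.031 0 0 0 0 0"

```text
time_s: 7.15
tcp_pos: [0.5333, -0.0394, 0.0129]
tool_rot: [[0.26, 0.966, 0.001], [0.966, -0.26, 0.002], [0.002, 0.0, -1.0]]
ft_force: [2.8, 5.9, -1.1]
width: -0.001
```

Call:
apply_moves --pt "-0.003 0 0 0 0 0" --pt "-0.006 0 0 0 0 0" --pt "-0.006 0 0 0 0 0"

```text
time_s: 7.4
tcp_pos: [0.5333, -0.0395, 0.0131]
tool_rot: [[0.258, 0.966, 0.002], [0.966, -0.258, 0.005], [0.005, 0.0, -1.0]]
ft_force: [3.0, 15.2, -2.5]
width: 0.001
```

Flush, with resistance at the same spot. Next I'll retract, rise and open the gripper, turning towards the handle.

Call:
apply_moves --pt "0.03 0 0 0 0 0" --pt "0.05 0 0 0 0 0" --pt "0.05 0 -0.08 0 0 0" --pt "0.05 0 -0.16 0 0 0" --pt "0.05 0 -0.24 0 0 -0.08" --pt "0.05 0 -0.32 0 0 -0.16" --pt "0.05 0 -0.4 0 0 -0.24" --pt "0.05 0 -0.48 0 0 -0.32" --pt "0.05 0 -0.55 0 0 -0.4" --pt "0.05 0 -0.55 0 0 -0.4" --claw 60 --newtons 50

```text
time_s: 8.23
tcp_pos: [0.5412, -0.0205, 0.2951]
tool_rot: [[-0.363, 0.932, 0.01], [0.932, 0.363, 0.002], [-0.002, 0.01, -1.0]]
ft_force: [0.3, 0.4, 0.1]
width: 0.705
```

```bash
python3 go.py .5885 -.2883 .26 75;python3 - <<'E'
from h import *
from m import tri
import pickle
np.set_printoptions(precision=4,suppress=True)
D={n:cam(n,n+'5.png') for n in('top','scene')}; pickle.dump(D,open('d5.pkl','wb'))
E
```

```text
t 8.2333 p [ 0.5412 -0.0205  0.2951] F [0.3 0.4 0.1] yaw 21.28 q [-0.63  0.07  0.63  1.67 -0.04  1.41  0.37]
move [-0.5332 -0.107   0.0701] [ 0.0052  0.004  -0.5969]
```

Call:
apply_moves --pt "-0.533 -0.107 0.05 0.005 0.004 -0.597" --pt "-0.533 -0.107 0.05 0.005 0.004 -0.597" --pt "-0.533 -0.107 0.05 0.005 0.004 -0.597" --pt "-0.533 -0.107 0.05 0.005 0.004 -0.597" --pt "-0.533 -0.107 0.05 0.005 0.004 -0.597" --pt "-0.533 -0.107 0.05 0.005 0.004 -0.597" --pt "-0.533 -0.107 0.05 0.005 0.004 -0.597" --pt "-0.533 -0.107 0.05 0.005 0.004 -0.597" --pt "-0.533 -0.107 0.07 0.005 0.004 -0.597" --pt "-0.533 -0.107 0.07 0.005 0.004 -0.597"

```text
time_s: 9.17
tcp_pos: [0.5815, -0.2898, 0.2492]
tool_rot: [[-0.963, 0.268, -0.015], [0.268, 0.964, -0.001], [0.014, -0.005, -1.0]]
ft_force: [0.4, 0.1, 0.2]
width: 0.702
```

```bash
python3 go.py .5885 -.2883 .147 75;python3 - <<'E'
from h import *
c=cam('wrist','w6.png');print(proj(c,[[.5885,-.2883,.166],[.6204,-.2968,.166],[.5537,-.279,.166]]).round(0))
E
```

```text
t 9.1667 p [ 0.5815 -0.2898  0.2492] F [0.4 0.1 0.2] yaw 74.48 q [-0.11  0.38  0.67  1.45 -0.23  1.4   1.87]
move [-0.0155  0.0076  0.2041] [-0.0032 -0.0091 -0.0058]
[[285. 231.]
 [285. 269.]
 [284. 184.]]
```

View pics/w6.png

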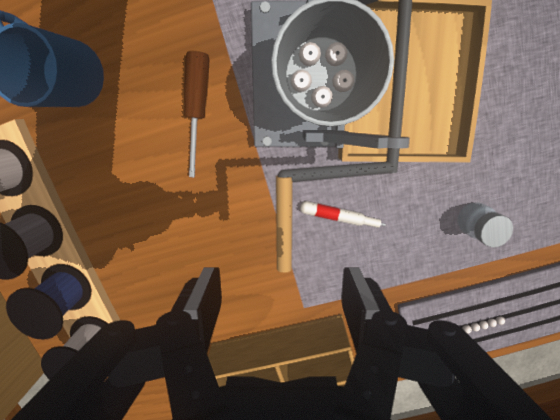

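The wrist view puts the handle bar at col 285, rows 178–270, matching the prediction (285; 184–269). Descending to grasp.

Call:
apply_moves --pt "-0.015 0.007 0.04 -0.003 -0.009 -0.006" --pt "-0.015 0.007 0.08 -0.003 -0.009 -0.006" --pt "-0.015 0.007 0.12 -0.003 -0.009 -0.006" --pt "-0.015 0.007 0.16 -0.003 -0.009 -0.006" --pt "-0.015 0.007 0.19 -0.003 -0.009 -0.006" --pt "-0.015 0.007 0.204 -0.003 -0.009 -0.006" --pt "-0.015 0.007 0.204 -0.003 -0.009 -0.006" --pt "-0.015 0.007 0.204 -0.003 -0.009 -0.006"

```text
time_s: 9.88
tcp_pos: [0.591, -0.2861, 0.1512]
tool_rot: [[-0.966, 0.257, 0.005], [0.257, 0.966, -0.001], [-0.005, 0.001, -1.0]]
ft_force: [-0.4, 0.3, -0.2]
width: 0.706
```

Call:
apply_moves --pt "0 0 0 0 0 0" --pt "0 0 0 0 0 0" --pt "0 0 0 0 0 0" --pt "0 0 0 0 0 0" --pt "0 0 0 0 0 0" --pt "0 0 0 0 0 0" --pt "0 0 0 0 0 0" --pt "0 0 0 0 0 0" --claw 0 --newtons 50

```text
time_s: 10.55
tcp_pos: [0.5902, -0.2904, 0.1521]
tool_rot: [[-0.966, 0.26, 0.007], [0.26, 0.966, -0.005], [-0.008, -0.003, -1.0]]
ft_force: [-0.9, -7.6, 1.5]
width: 0.119
```

```bash
cat > arc.py <<'E'
from h import *
import sys
# shifts in move units for the tool following the handle's arc from tilt a to b (rad), tool yaw kept at stand y
a,b,n=float(sys.argv[1]),float(sys.argv[2]),int(sys.argv[3])
o=get_obs();R=np.array(o['tool_rot']);s=np.radians(-15)
ys=np.array([-np.sin(s),np.cos(s),0]);r,p0=np.hypot(.091,.041),np.arctan2(.041,-.091)
P=lambda t:r*np.cos(p0-t)*ys+r*np.sin(p0-t)*np.array([0,0,1.])
print('t',o['time_s'],'p',np.array(o['tcp_pos']).round(4),'F',o['ft_force'].round(1),'w',o['width'])
W=np.c_[np.cross(ys,[0,0,-1]),ys,[0,0,-1]]
for t in np.linspace(a,b,n+1)[1:]: print((W.T@(P(t)-P(a))/.5).round(3))
E
python3 arc.py 0 .77 10; python3 arc.py .77 1.54 10;python3 arc.py 1.54 2.3 10
```

```text
t 10.55 p [ 0.5902 -0.2904  0.1521] F [-0.9 -7.6  1.5] w 0.11927090414149853
[ 0.     0.007 -0.014]
[ 0.     0.015 -0.027]
[-0.     0.024 -0.039]
[ 0.     0.033 -0.051]
[ 0.     0.044 -0.062]
[ 0.     0.056 -0.073]
[ 0.     0.068 -0.082]
[ 0.     0.081 -0.09 ]
[-0.     0.094 -0.097]
[ 0.     0.108 -0.104]
t 10.55 p [ 0.5902 -0.2904  0.1521] F [-0.9 -7.6  1.5] w 0.11927090414149853
[-0.     0.014 -0.005]
[-0.     0.029 -0.009]
[-0.     0.044 -0.012]
[-0.     0.06  -0.014]
[-0.     0.075 -0.014]
[-0.     0.09  -0.013]
[-0.     0.106 -0.011]
[ 0.     0.121 -0.008]
[-0.     0.136 -0.004]
[0.    0.15  0.001]
t 10.55 p [ 0.5902 -0.2904  0.1521] F [-0.9 -7.6  1.5] w 0.11927090414149853
[-0.     0.014  0.006]
[0.    0.027 0.014]
[-0.     0.04   0.022]
[-0.     0.052  0.031]
[0.    0.063 0.041]
[0.    0.073 0.052]
[0.    0.083 0.064]
[-0.     0.092  0.077]
[-0.     0.099  0.09 ]
[-0.     0.106  0.103]
```

Grasped the bar (opening about 10 mm). I'll lift along the arc, taking out the 4 mm y preload.

Call:
apply_moves --pt "0 0.0 -0.014 0 0 0" --pt "0 0.007 -0.027 0 0 0" --pt "0 0.016 -0.039 0 0 0" --pt "0 0.025 -0.051 0 0 0" --pt "0 0.036 -0.062 0 0 0" --pt "0 0.048 -0.073 0 0 0" --pt "0 0.06 -0.082 0 0 0" --pt "0 0.073 -0.09 0 0 0" --pt "0 0.086 -0.097 0 0 0" --pt "0 0.1 -0.104 0 0 0"

```text
time_s: 11.38
tcp_pos: [0.6029, -0.244, 0.2049]
tool_rot: [[-0.965, 0.261, 0.008], [0.261, 0.965, -0.008], [-0.01, -0.006, -1.0]]
ft_force: [0.2, -15.1, 7.8]
width: 0.116
```

Run:
```python
from h import *
o=get_obs();p=np.array(o['tcp_pos']);s=np.radians(-15);ys=np.array([-np.sin(s),np.cos(s),0])
d=(p-[.4942,-.1688,0]);print('local y',d@ys,'z',p[2]+.019-.125,'F',o['ft_force'].round(1),'w',o['width'],'R',o['tool_rot'].round(3))
a=np.arctan2(p[2]+.019-.125,d@ys);print('tilt',np.arctan2(.041,-.091)-a,'r',np.hypot(p[2]+.019-.125,d@ys))
```

```text
local y -0.044530790668583786 z 0.09886690788004929 F [  0.2 -15.1   7.8] w 0.11554041639988061 R [[-0.965  0.261  0.008]
 [ 0.261  0.965 -0.008]
 [-0.01  -0.006 -1.   ]]
tilt 0.7242895074561095 r 0.10843272933635573
```

Call:
apply_moves --pt "0 0.014 -0.005 0 0 0" --pt "0 0.029 -0.009 0 0 0" --pt "0 0.044 -0.012 0 0 0" --pt "0 0.06 -0.014 0 0 0" --pt "0 0.07 -0.014 0 0 0" --pt "0 0.08 -0.014 0 0 0" --pt "0 0.09 -0.013 0 0 0" --pt "0 0.1 -0.012 0 0 0" --pt "0 0.11 -0.01 0 0 0" --pt "0 0.12 -0.008 0 0 0"

```text
time_s: 12.22
tcp_pos: [0.6196, -0.1838, 0.2109]
tool_rot: [[-0.966, 0.259, 0.011], [0.259, 0.966, -0.004], [-0.012, -0.001, -1.0]]
ft_force: [-2.2, -4.0, 17.1]
width: 0.116
```

Call:
apply_moves --pt "0 0.008 0.002 0 0 0" --pt "0 0.015 0.004 0 0 0" --pt "0 0.023 0.006 0 0 0" --pt "0 0.03 0.009 0 0 0" --pt "0 0.037 0.012 0 0 0" --pt "0 0.044 0.015 0 0 0" --pt "0 0.051 0.019 0 0 0" --pt "0 0.057 0.023 0 0 0" --pt "0 0.064 0.027 0 0 0" --pt "0 0.07 0.031 0 0 0"

```text
time_s: 13.05
tcp_pos: [0.629, -0.1489, 0.194]
tool_rot: [[-0.966, 0.258, 0.01], [0.258, 0.966, -0.003], [-0.011, -0.001, -1.0]]
ft_force: [2.5, -6.6, 1.2]
width: 0.117
```

```bash
cat > st.py <<'E'
from h import *
o=get_obs();p=np.array(o['tcp_pos']);s=np.radians(-15);ys=np.array([-np.sin(s),np.cos(s),0])
d=(p-[.4942,-.1688,0]);z=p[2]+.014-.125;print(o['time_s'],'local y',d@ys,'z',z,'F',o['ft_force'].round(1),'w',o['width'])
print('tilt',np.arctan2(.041,-.091)-np.arctan2(z,d@ys),'r',np.hypot(z,d@ys))
E
python3 st.py
```

```text
13.05 local y 0.05409019727509202 z 0.08296655833405395 F [ 2.5 -6.6  1.2] w 0.11671628729883082
tilt 1.725231661530092 r 0.09904140166140799
```

Tilt is about 1.73. Continuing slowly towards the stop.

```bash
python3 arc.py 1.73 2.3 10
```

```text
t 13.05 p [ 0.629  -0.1489  0.194 ] F [ 2.5 -6.6  1.2] w 0.11671628729883082
[0.    0.009 0.007]
[0.    0.018 0.014]
[-0.     0.027  0.021]
[0.    0.035 0.029]
[0.    0.042 0.038]
[0.    0.05  0.046]
[-0.     0.056  0.056]
[0.    0.062 0.065]
[0.    0.068 0.075]
[-0.     0.073  0.086]
```

Call:
apply_moves --pt "0 0.009 0.007 0 0 0" --pt "0 0.018 0.014 0 0 0" --pt "0 0.027 0.021 0 0 0" --pt "0 0.035 0.029 0 0 0" --pt "0 0.042 0.038 0 0 0" --pt "0 0.05 0.046 0 0 0" --pt "0 0.056 0.056 0 0 0" --pt "0 0.062 0.065 0 0 0" --pt "0 0.067 0.073 0 0 0" --pt "0 0.07 0.08 0 0 0"

```text
time_s: 13.88
tcp_pos: [0.6379, -0.1158, 0.1529]
tool_rot: [[-0.966, 0.259, 0.009], [0.259, 0.966, -0.004], [-0.01, -0.002, -1.0]]
ft_force: [3.2, -4.7, 4.0]
width: 0.117
```

```bash
python3 st.py
python3 - <<'E'
from h import *
for n in('top','scene'): cam(n,n+'8.png')
a=cv2.imread('pics/top8.png')[160:280,230:390];b=cv2.imread('pics/scene8.png')[165:295,160:320]
cv2.imwrite('pics/a8.png',np.hstack([cv2.resize(a,(400,300),interpolation=2),cv2.resize(b,(400,325),interpolation=2)[:300]]))
E
```

```text
13.8833 local y 0.08838499409414038 z 0.04194572955819098 F [ 3.2 -4.7  4. ] w 0.1171918172709603
tilt 2.275176492904368 r 0.09783328374939751
```

View pics/a8.png

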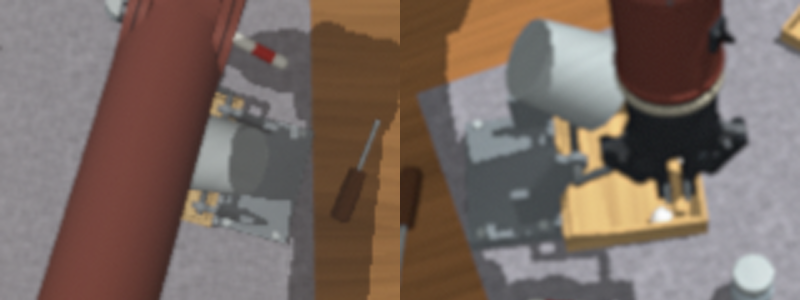

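Pot is tipped to about 2.28 rad and at least one white bead is visible in the tray. I'll press lightly to the stop and wait, then count white blobs numerically.

Call:
apply_moves --pt "0 0.003 0.006 0 0 0" --pt "0 0.003 0.008 0 0 0" --pt "0 0.003 0.008 0 0 0" --pt "0 0.003 0.008 0 0 0" --pt "0 0.003 0.008 0 0 0" --pt "0 0.003 0.008 0 0 0" --pt "0 0.003 0.008 0 0 0" --pt "0 0.003 0.008 0 0 0" --pt "0 0.003 0.008 0 0 0" --pt "0 0.003 0.008 0 0 0"

```text
time_s: 14.82
tcp_pos: [0.6383, -0.1144, 0.1494]
tool_rot: [[-0.966, 0.259, 0.009], [0.259, 0.966, -0.004], [-0.01, -0.001, -1.0]]
ft_force: [0.5, -6.0, 6.3]
width: 0.119
```

```bash
python3 st.py
python3 - <<'E'
from h import *
for n in('wrist','scene'):
    c=cam(n,n+'9.png');hsv=cv2.cvtColor(c['pixels'],cv2.COLOR_BGR2HSV)
    m=cv2.inRange(hsv,(0,0,185),(180,50,255));k,_,st,ce=cv2.connectedComponentsWithStats(m)
    s=np.radians(-15);W=np.array([[np.cos(s),-np.sin(s)],[np.sin(s),np.cos(s)]])
    for i in range(1,k):
        if st[i,4]>6:
            P=plane(c,[ce[i]],.016)[0,:2]-[.4942,-.1688]; L=(W.T@P*1000).round()
            if abs(L[0])<130 and -130<L[1]<250: print(n,ce[i].round(),st[i,4],L)
E
```

```text
14.8167 local y 0.08982022419427094 z 0.03835822295999028 F [ 0.5 -6.   6.3] w 0.11897705010247826
tilt 2.3146714917218203 r 0.09766793712860644
wrist [278.  39.] 427 [-7. 89.]
wrist [302.  55.] 410 [  4. 107.]
wrist [266. 138.] 319 [70. 78.]
scene [264. 250.] 43 [69. 79.]
```

View pics/wrist9.png

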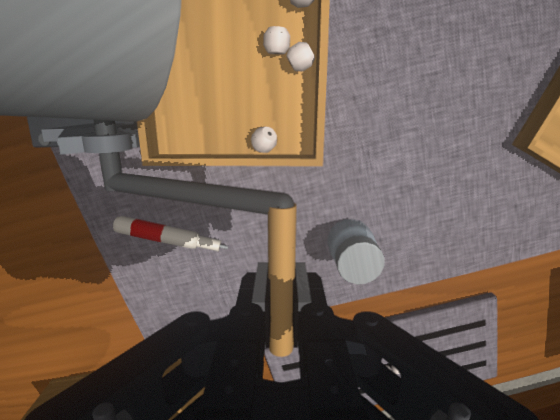

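The wrist view shows four beads inside the tray: (264,138), (277,40), (301,56) and (302,0). The fifth would be outside the frame or behind the pot. The pot is at its stop, so I'll swing it back and then count.

```bash
python3 arc.py 2.3 1.53 10;python3 arc.py 1.53 .76 10;python3 arc.py .76 0 10
```

```text
t 14.9167 p [ 0.6384 -0.1144  0.1494] F [ 1.7 -6.1  5.6] w 0.11418752821195081
[ 0.    -0.007 -0.014]
[ 0.    -0.015 -0.027]
[ 0.    -0.023 -0.04 ]
[ 0.    -0.033 -0.051]
[ 0.    -0.044 -0.063]
[-0.    -0.055 -0.073]
[ 0.    -0.067 -0.082]
[ 0.   -0.08 -0.09]
[ 0.    -0.094 -0.098]
[ 0.    -0.108 -0.104]
t 14.9167 p [ 0.6384 -0.1144  0.1494] F [ 1.7 -6.1  5.6] w 0.11418752821195081
[ 0.    -0.014 -0.005]
[ 0.    -0.029 -0.009]
[-0.    -0.044 -0.012]
[ 0.    -0.06  -0.014]
[ 0.    -0.075 -0.014]
[ 0.    -0.09  -0.014]
[ 0.    -0.106 -0.012]
[-0.    -0.121 -0.009]
[-0.    -0.135 -0.005]
[-0.   -0.15  0.  ]
t 14.9167 p [ 0.6384 -0.1144  0.1494] F [ 1.7 -6.1  5.6] w 0.11418752821195081
[ 0.    -0.014  0.006]
[-0.    -0.027  0.014]
[-0.    -0.04   0.022]
[-0.    -0.052  0.031]
[ 0.    -0.063  0.041]
[-0.    -0.074  0.052]
[ 0.    -0.083  0.064]
[-0.    -0.092  0.076]
[-0.    -0.1    0.089]
[-0.    -0.107  0.103]
```

Call:
apply_moves --pt "0 -0.007 -0.014 0 0 0" --pt "0 -0.015 -0.027 0 0 0" --pt "0 -0.023 -0.04 0 0 0" --pt "0 -0.033 -0.051 0 0 0" --pt "0 -0.044 -0.063 0 0 0" --pt "0 -0.055 -0.073 0 0 0" --pt "0 -0.067 -0.082 0 0 0" --pt "0 -0.08 -0.09 0 0 0" --pt "0 -0.094 -0.098 0 0 0" --pt "0 -0.108 -0.104 0 0 0"

```text
time_s: 15.75
tcp_pos: [0.6259, -0.16, 0.2017]
tool_rot: [[-0.967, 0.254, 0.011], [0.254, 0.967, 0.004], [-0.01, 0.006, -1.0]]
ft_force: [2.7, 11.6, 12.3]
width: 0.115
```

Call:
apply_moves --pt "0 -0.014 -0.005 0 0 0" --pt "0 -0.029 -0.009 0 0 0" --pt "0 -0.044 -0.012 0 0 0" --pt "0 -0.06 -0.014 0 0 0" --pt "0 -0.075 -0.014 0 0 0" --pt "0 -0.09 -0.014 0 0 0" --pt "0 -0.106 -0.012 0 0 0" --pt "0 -0.121 -0.009 0 0 0" --pt "0 -0.135 -0.005 0 0 0" --pt "0 -0.15 0 0 0 0"

```text
time_s: 16.58
tcp_pos: [0.605, -0.2366, 0.2018]
tool_rot: [[-0.966, 0.257, 0.009], [0.257, 0.966, -0.001], [-0.009, 0.002, -1.0]]
ft_force: [4.3, 0.0, 3.6]
width: 0.116
```

```bash
python3 st.py
```

```text
16.5833 local y -0.03681677728653185 z 0.09080115844202899 F [4.3 0.  3.6] w 0.116279645104269
tilt 0.7622760738138536 r 0.09798125057469179
```

Call:
apply_moves --pt "0 -0.014 0.006 0 0 0" --pt "0 -0.027 0.014 0 0 0" --pt "0 -0.04 0.022 0 0 0" --pt "0 -0.052 0.031 0 0 0" --pt "0 -0.063 0.041 0 0 0" --pt "0 -0.074 0.052 0 0 0" --pt "0 -0.083 0.064 0 0 0" --pt "0 -0.092 0.076 0 0 0" --pt "0 -0.1 0.089 0 0 0" --pt "0 -0.107 0.103 0 0 0"

```text
time_s: 17.42
tcp_pos: [0.5906, -0.2888, 0.1487]
tool_rot: [[-0.966, 0.258, 0.007], [0.258, 0.966, -0.001], [-0.007, 0.0, -1.0]]
ft_force: [-2.6, -0.2, 7.3]
width: 0.116
```

Call:
apply_moves --pt "0 -0.002 0.004 0 0 0" --pt "0 -0.003 0.008 0 0 0" --pt "0 -0.003 0.008 0 0 0" --pt "0 -0.003 0.008 0 0 0"

```text
time_s: 17.75
tcp_pos: [0.5901, -0.2905, 0.1446]
tool_rot: [[-0.966, 0.258, 0.006], [0.258, 0.966, -0.002], [-0.007, -0.001, -1.0]]
ft_force: [-0.5, -2.7, 4.5]
width: 0.116
```

```bash
python3 st.py
```

```text
17.75 local y -0.09274244050326436 z 0.03355798009622046 F [-0.5 -2.7  4.5] w 0.11614355930636937
tilt -0.07612670757299833 r 0.09862706676485851
```

Call:
apply_moves --pt "0 0 0.004 0 0 0" --pt "0 0 0.008 0 0 0" --pt "0 0 0.008 0 0 0"

```text
time_s: 18.0
tcp_pos: [0.5903, -0.2906, 0.1441]
tool_rot: [[-0.966, 0.258, 0.008], [0.258, 0.966, -0.001], [-0.008, 0.001, -1.0]]
ft_force: [-13.4, 4.0, 32.9]
width: 0.114
```

Call:
apply_moves --pt "0 0 0.004 0 0 0" --pt "0 0 0.008 0 0 0" --pt "0 0 0.008 0 0 0"

```text
time_s: 18.25
tcp_pos: [0.5905, -0.2906, 0.1437]
tool_rot: [[-0.966, 0.258, 0.01], [0.258, 0.966, 0.0], [-0.01, 0.003, -1.0]]
ft_force: [-25.1, 11.5, 60.5]
width: 0.116
```

```bash
python3 st.py
cat > hd.py <<'E'
from h import *
# handle bar (tan) seen in scene/top; compare with start
import pickle,sys
D=pickle.load(open('d0.pkl','rb'))
for n,(x0,y0,x1,y1) in(('scene',(183,225,200,266)),('top',(350,172,366,208))):
    c=cam(n,sys.argv[1]+n+'.png')
    for im in(D[n]['pixels'],c['pixels']):
        m=cv2.inRange(cv2.cvtColor(im[y0:y1,x0:x1],cv2.COLOR_BGR2HSV),(8,60,120),(30,170,255))
        k,_,st,ce=cv2.connectedComponentsWithStats(m)
        i=1+np.argmax(st[1:,4]) if k>1 else 0; print(n,st[i],(ce[i]+[x0,y0]).round(2))
E
```

```text
18.25 local y -0.09275725482332474 z 0.032688701946990445 F [-25.1  11.5  60.5] w 0.11598325387238462
tilt -0.08448942899168177 r 0.09834866322090188
```

Hard stop reached (force climbed at once), so the pot is upright. I'll relax the preload, open, then retreat upward.

Call:
apply_moves --pt "0 0 -0.007 0 0 0" --pt "0 0 -0.013 0 0 0" --pt "0 0 -0.013 0 0 0"

```text
time_s: 18.5
tcp_pos: [0.5902, -0.2905, 0.1443]
tool_rot: [[-0.966, 0.258, 0.007], [0.257, 0.966, -0.002], [-0.008, -0.0, -1.0]]
ft_force: [-6.8, -0.2, 18.6]
width: 0.117
```

Call:
apply_moves --pt "0 0 0 0 0 0" --pt "0 0 0 0 0 0" --pt "0 0 0 0 0 0" --pt "0 0 0 0 0 0" --pt "0 0 0 0 0 0" --pt "0 0 0 0 0 0" --pt "0 0 0 0 0 0" --claw 60

```text
time_s: 19.08
tcp_pos: [0.5901, -0.2891, 0.142]
tool_rot: [[-0.967, 0.256, 0.005], [0.256, 0.967, -0.001], [-0.005, 0.001, -1.0]]
ft_force: [-0.0, 0.4, 0.4]
width: 0.7
```

Call:
apply_moves --pt "0 0 -0.03 0 0 0" --pt "0 0 -0.08 0 0 0" --pt "0 0 -0.15 0 0 0" --pt "0 0 -0.22 0 0 0" --pt "0 0 -0.3 0 0 0" --pt "-0.08 0 -0.35 0 0 0" --pt "-0.16 0 -0.35 0 0 0" --pt "-0.24 -0.08 -0.35 0 0 0" --pt "-0.24 -0.16 -0.35 0 0 0" --pt "-0.24 -0.24 -0.35 0 0 0"

```text
time_s: 19.92
tcp_pos: [0.6792, -0.4257, 0.3153]
tool_rot: [[-0.968, 0.251, 0.004], [0.251, 0.968, 0.001], [-0.004, 0.002, -1.0]]
ft_force: [0.2, -0.4, 0.4]
width: 0.702
```

```bash
python3 st.py; python3 hd.py e
python3 - <<'E'
from h import *
a=cv2.imread('pics/etop.png')[160:280,230:390];b=cv2.imread('pics/escene.png')[165:295,160:320]
w=cam('wrist','ew.png')['pixels']
v=np.zeros((600,800,3),np.uint8);v[:300,:400]=cv2.resize(a,(400,300),interpolation=2);v[:300,400:]=cv2.resize(b,(400,325),interpolation=2)[:300]
v[300:,:400]=cv2.resize(w,(400,300));f=cv2.imread('pics/etop.png');v[300:,400:]=cv2.resize(f,(400,300))
cv2.imwrite('pics/end.png',v)
E
```

```text
19.9167 local y -0.20024944895451277 z 0.20425383778043227 F [ 0.2 -0.4  0.4] w 0.7021271688933993
tilt 0.3719866054362373 r 0.2860410321171093
scene [  4   6   6  31 165] [189.67 245.84]
scene [  4   6   6  31 171] [189.6  246.05]
top [  2   0  14  35 414] [359.5  188.71]
top [  2   0  14  35 416] [359.49 188.82]
```

View pics/end.png

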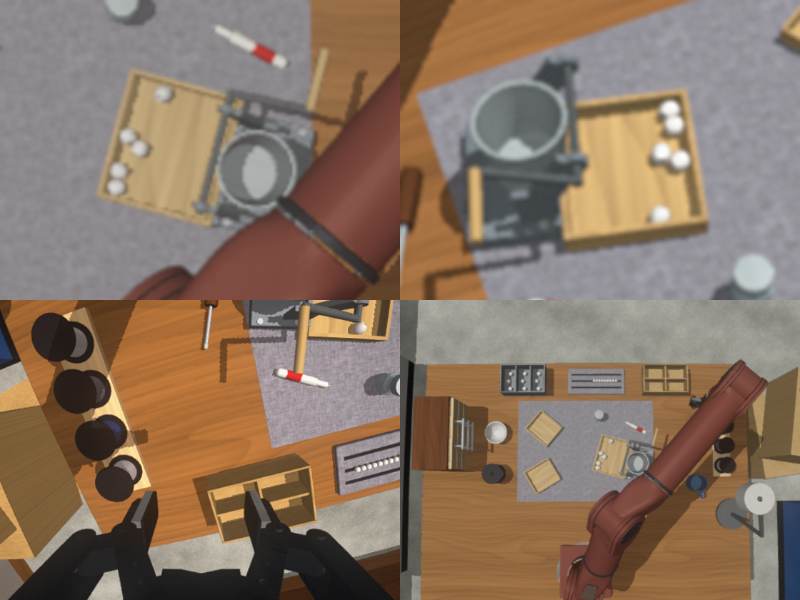

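All five beads are in the tray and the pot is empty and upright. Last check is whether the tray moved since it was pushed flush, using the far-edge pixels against the post-push images.

Run:
```python
from h import *; import pickle
d5=pickle.load(open('d5.pkl','rb'));s=np.radians(-15);W=np.array([[np.cos(s),-np.sin(s)],[np.sin(s),np.cos(s)]])
d0=pickle.load(open('d0.pkl','rb'))
for n,(x0,y0,x1,y1) in(('top',(262,180,315,245)),('scene',(222,190,310,265))):
  e=cam(n)
  for c in(d5[n],e):
    m=cv2.inRange(cv2.cvtColor(c['pixels'],cv2.COLOR_BGR2HSV),(8,70,60),(30,255,255));k=np.zeros_like(m);k[y0:y1,x0:x1]=m[y0:y1,x0:x1]
    h=cv2.convexHull(max(cv2.findContours(k,0,1)[0],key=cv2.contourArea)).reshape(-1,2)
    L=(plane(c,h,.03)[:,:2]-[.4942,-.1688])@W*1000
    f=L[np.abs(L[:,1]-L[:,1].max())<12]; print(n,'far max',L[:,1].max().round(1),'x',L[:,0].min().round(1),L[:,0].max().round(1),f[[f[:,0].argmin(),f[:,0].argmax()]].round(1).tolist())
  # bystander changes: diff start vs now over jar/pen/awl area
c=cam('top')['pixels'].astype(int);d=d0['top']['pixels'].astype(int)
for nm,(x,y,r) in dict(jar=(279,161,9),pen=(330,179,14),bowl=(134,186,18),spool=(130,243,18),awl=(374,228,10)).items():
    print(nm,np.abs(c-d)[y-r:y+r,x-r:x+r].mean().round(2))
```

```text
top far max 91.1 x -79.8 91.2 [[76.5, 90.9], [90.7, 88.0]]
top far max 121.6 x -77.4 91.2 [[-76.0, 116.9], [90.3, 114.4]]
scene far max 127.5 x -78.6 104.9 [[-75.7, 124.8], [102.9, 120.0]]
scene far max 127.8 x -79.0 104.3 [[-75.7, 124.8], [102.9, 120.0]]
jar 9.01
pen 9.21
bowl 8.45
spool 5.82
awl 21.34
```

```bash
python3 -c "
from plant import *
print(job_done(), get_obs()['time_s'])"
```

```text
the job is handed in; nothing more can be done
the job is handed in; nothing more can be done
```

The job is handed in at about 20 s of the 64 s allowed: the tray is flush against the stand, all five beads are in it, and the pot is back upright.

**What I did:** I pushed the tray against the stand's front face until firm resistance, about 20 N with two fingers and then 15 N at the centre. I gripped the handle and swung the pot to its 2.3 rad stop, then swung it back to its upright stop, released and withdrew.

**Last checks:**
- **Beads:** the final pictures show all five in the tray and the pot empty.
- **Pot:** the handle is within about 0.2 px of its starting place in both cameras.
- **Tray:** the scene camera shows its far edge unmoved since the push (127.5 mm, then 127.8 mm). The top camera reads 121.6 mm. That fits the 6 mm offset between the cameras, but the arm hid the tray in its earlier picture, so it gave no comparison. The face contact itself was under the hinge and not seen directly; flushness rests on the push force and position.
- **Other things on the bench:** the jar, pen, bowl, spool and mug look undisturbed in the final picture. The picture difference for the awl was high (21 against 6 to 9 for the rest), probably because the arm was over it. The wrist view shows part of an awl-like object, but I could not confirm its full position.
- **Force:** the wrist force peaked at about 66 N when I pressed the handle against the upright stop, harder than intended but under the 120 N limit.

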